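Set the plate warmer's knurled dial to the third notch and press start

ROBOT

A 6-joint arm with a two-finger parallel gripper is mounted at the origin on a cart in front of the work surface, level with it; the furniture and walls round the work are solid. World frame = base frame: x ahead of the robot, y to its left, z up, the work surface at z = 0. Lengths are in mm, angles in rad, forces in N, time in s.
With the tool pointing down it reaches from about 300 to 775 mm from the base axis. Payload 14.6 kg.
Tool frame: the origin (TCP) lies at the centre of the arm's flange, where the gripper is bolted on; the fingertips stand 199 mm ahead of it and the grasp point (between the pads) lies 180 mm ahead of it; z points along the fingers, y is the line along which they close (so a half turn about z gives the same grasp; the last joint's range is limited). The gripper opens to 94 mm and grips with 3 to 60 N. Pads are 16 mm wide; open, the fingers measure 119 mm over their backs; the gripper's body (75 mm by 177 mm) begins 78 mm behind the grasp point.
Start: joints at [1.072, 0.3, 1.521, -0, 1.321, -0.067], TCP at [230.175, 499.51, 404.646] pointing down, gripper open.
Joint ranges: [-3.03, 3.03], [-0.79, 2.21], [0.23, 2.52], [-1.04, 4.18], [0, 3.07], [-2.55, 2.55]. Speed limits (rad/s): [2.22, 2.22, 2.57, 3.14, 3.14, 3.14].

INTERFACE

Orientations are given as [roll, pitch, yaw] about the fixed x, y, z axes, in that order (R = Rz(yaw) Ry(pitch) Rx(roll)).
In Python, from cell import manip, optics, workorder gives the robot as it stands.
- The arm moves only by the tool step_arm, never from a script. Its argument "increments" is a list that holds one entry, the list of rows, each a list of 7 numbers: the turn, a rotation vector about the tool's x, y, z as a fraction of full scale, then the shift along the tool's x, y, z as a fraction of full scale, then the closure, from -1 (fully open) to 1 (shut). In form: [[[wx, wy, wz, tx, ty, tz, fingers], ...]]. A call has 1 to 5 rows; each row shifts and turns the commanded pose from where the row before left it, along the tool's axes as they then stand; what a row does not reach is not made up. Full scale, the value 1, is 40 mm for a shift and 45 degrees for a turn. A row lasts 1/10 s, in which the tool goes at most 50 mm and 8.59 degrees, less where a joint would pass 70% of its speed; a pose out of reach is approached as far as the arm can. A call with a number of a shift or a turn outside -1 to 1 is refused whole. A call with a gripper value outside its range is refused whole. The fingers move at their own pace and stop on an object; "newtons" is the grip in N (left out, the last holds). Time passes only in rows, so rows that do not move let the fingers close. It gives the time, the measured TCP pose, the force, the opening and the grip force at its end, in the units of the state.
- manip.read_state(): the state, without advancing time (a new reading comes with each control period).
- optics.camera(name): name is "scene" or "top"; returns a dict with "frame" (480x640x3 uint8, red, green, blue), "range_z" (480x640 float32, mm along the optical axis (not along the pixel's ray), 0 where there is no reading), "mtx" (3x3 intrinsics, pixels), "cam_to_world" (4x4, takes a point from camera to world coordinates). Camera axes: x right, y down, z forward; pixel columns grow to the right and rows downward; lengths in mm; the calibration is good to about 2 mm. A picture is of the moment at which its call begins.
- workorder.sign_off(): hands the job in; it is judged then, once.
The state is a dict: "clock": time; "joints": joint angles; "qd": joint speeds; "effort": joint torques, N m; "eef_pos": TCP position; "eef_rot": TCP orientation; "wrist_force": force on the tool from outside, world axes, zero at the start; "moment": the same for the moment, N m; "finger_gap": finger opening in mm; "finger_force": force on a finger pad.
Only numpy, scipy, OpenCV 4.12 (cv2) and the standard library are available. Lean on these libraries where they do the work, as an engineer would, in place of code of your own. Each camera call takes 0.05 s, during which the arm holds its last target. There are 200 camera calls.

TASK

Switch on the plate warmer: with a fingertip laid on the big knurled dial, turn it clockwise by friction until its pointer rests in the notch at the third of the four marks (the second longest bar), and take the finger off. Then press the round start button beside the dial fully down and let it come back. Press gently, grasp and lift nothing, and leave the bowl on the hot plate and the things around where they are.

Things in the scene. Friction and masses are not known exactly. Their poses are not given: they have to be found in the camera images.
- warmer: low steel plate warmer, fixed to the worktop, 210 (x) x 420 (y) x 45 mm high; origin under the centre of its case, x away from its front edge, y to its left. Left half: dark round hot plate, 180 mm across, top at z = 49 mm, centre y = +105 mm. Right half: black control panel with the dial (axis x = +20, y = -85 mm) and the start button (x = -30, y = -175 mm).
- dial_top (a point): centre of the dial's flat top: black knurled disc, 96 mm across (too wide to grip), 16 mm thick, top 69 mm above the worktop. Sprung: sinks up to 6 mm when pressed (3 N to start, 9 N at the bottom), this point with it. A fingertip 3 to 5 mm down, 30 to 38 mm from the axis, moved in a circle about the axis carries it round with little slip; friction varies.
- heat_dial (a joint): angle of the dial, rad, growing clockwise seen from above. Sprung notches at 0 (first mark), 0.60 (second), 1.20 (third) and 1.80 (fourth mark); stops a little beyond the first and last. It starts at the first or the second mark. About 0.07 Nm takes it over the hump between two notches; released between notches it snaps to the nearer one.
- dial_pointer (a point): outer end of the white pointer bar on the dial's top, 44 mm from the axis; turns and sinks with the dial.
- third_mark (a point): middle of the third white bar on the panel, 61 mm from the dial's axis, 47 mm above the worktop. Four bars at the dial's near edge mark the notches, longer clockwise (6, 11, 16, 21 mm): from the dial's axis they lie at -0.90, -0.30, +0.30 and +0.90 rad from the warmer's -x direction (positive = to the left).
- start_button_top (a point): centre of the top of the start button, a plain round steel push button 28 mm across in a flat aluminium housing (44 mm across, 12 mm high), top 67 mm above the worktop, pressed straight down; this point moves with it.
- start_button (a joint): travel of the start button, m: 0 released, 0.006 fully down; it takes 5 N to press it fully, and it springs back.
- steel_bowl: loose round steel bowl, 148 mm across, 52 mm high, standing on the hot plate; origin at the centre of its underside. Leave it.
- salt_shaker: loose steel shaker with a side handle, 66x90x93 mm, on the worktop right of the warmer; origin at the centre of its underside. Leave it.
- peeler: loose vegetable peeler, 170x25x18 mm, lying on the worktop left of the warmer; origin at its underside's centre. Leave it.

How it is judged (in metres and radians):
On the way, in this order (a step that is already met when the one before it is completed fails the run):
1. the dial rests in the notch at the third mark, with no finger on it (value of joint heat_dial between 1.1 and 1.3 rad and contact force between the fingers and warmer below 0.3 N), for 0.3 s.
2. the start button is pressed down (4.5 mm or more) (value of joint start_button above 0.0045 m), for 0.05 s.
At the end, for the whole second after the job is handed in: the dial rests at the third mark (within 0.1 rad), the start button is up again (within 1 mm), and the bowl, the shaker and the peeler are within 15 mm of where they stood (value of joint heat_dial between 1.1 and 1.3 rad and value of joint start_button between -0.001 and 0.001 m and distance of each of steel_bowl, salt_shaker, peeler from where it was at the start of the episode below 0.015 m); the robot touches nothing.
It fails at once if the start button is pressed (over 2 mm) while the dial is not at the third mark (value of joint start_button above 0.002 m and not (value of joint heat_dial between 1.1 and 1.3 rad)).
It fails at once if the warmer, its dial or its button is pressed with more than 40 N (contact force between the fingers and warmer above 40 N).
It fails at once if the bowl, shaker or peeler is moved or lifted by more than 15 mm (distance of any of steel_bowl, salt_shaker, peeler from where it was at the start of the episode above 0.015 m).
It also fails if it takes over 48 s, if anything falls off the work surface, if the arm or the gripper's body presses on something with over 40 N, if the wrist force passes 120 N, or if a joint passes its speed limit or range.

## Working session

There is one attempt and no reset: what is moved stays moved. The work goes in short steps, Python scripts to look and compute and a tool call to move; the robot and the scene stay as the last step left them, time stands still between calls to the robot, and variables do not carry over. Pictures are saved under pics/ and viewed, at most 10 in all, crops included, and the job is handed in when it is done.

Besides the shell and the picture viewer there is one more tool, called after "Emit:" by a JSON object that holds its "method" and its "body", one argument or row to a line. step_arm: Moves the arm, as the interface text tells. Its arguments: {"type":"object","properties":{"increments":{"type":"array","items":{"type":"array","items":{"type":"array","items":{"type":"number"}}}},"newtons":{"type":"number"}},"required":["increments"]}

```bash
mkdir -p pics; python3 - <<'E'
from cell import manip, optics
import cv2, numpy as np
for n in("scene","top"):
    c=optics.camera(n); np.savez(f"{n}.npz",**c)
    cv2.imwrite(f"pics/{n}0.png",c["frame"][:,:,::-1]); print(n,c["mtx"].tolist(),np.round(c["cam_to_world"],3).tolist())
print(manip.read_state())
E
```

```text
scene [[588.4278009765536, 0.0, 309.6608278434534], [0.0, 588.4278009765536, 241.30996040311246], [0.0, 0.0, 1.0]] [[0.659, -0.584, 0.474, -186.767], [-0.752, -0.507, 0.421, -575.184], [-0.006, -0.634, -0.774, 1214.684], [0.0, 0.0, 0.0, 1.0]]
top [[516.0269251259316, 0.0, 314.9112435196646], [0.0, 516.0269251259316, 237.70633423148678], [0.0, 0.0, 1.0]] [[0.008, -0.995, 0.101, 392.075], [-1.0, -0.009, -0.004, 19.534], [0.005, -0.101, -0.995, 1276.512], [0.0, 0.0, 0.0, 1.0]]
{'clock': 0.1, 'joints': array([ 1.07238484e+00,  3.00422377e-01,  1.52151459e+00, -1.65120705e-06,
        1.32072968e+00, -6.66257320e-02]), 'qd': array([-0.00136746, -0.00150552, -0.00075562, -0.00046196,  0.00094809,
       -0.00037657]), 'effort': array([ 6.10006646e-04, -5.32640147e+01, -3.53281975e+01,  7.09775789e-02,
        2.34594400e-02, -7.25219735e-06]), 'eef_pos': array([230.17306894, 499.4882248 , 404.14107667]), 'eef_rot': array([-3.14052094e+00, -6.99065262e-05,  2.70980727e+00]), 'wrist_force': array([ 0.85697886, -0.82868974, -0.45512749]), 'moment': array([-0.00946996,  0.00746379, -0.03459922]), 'finger_force': 0.0, 'finger_gap': 94.0301821164331}
```

View pics/top0.png

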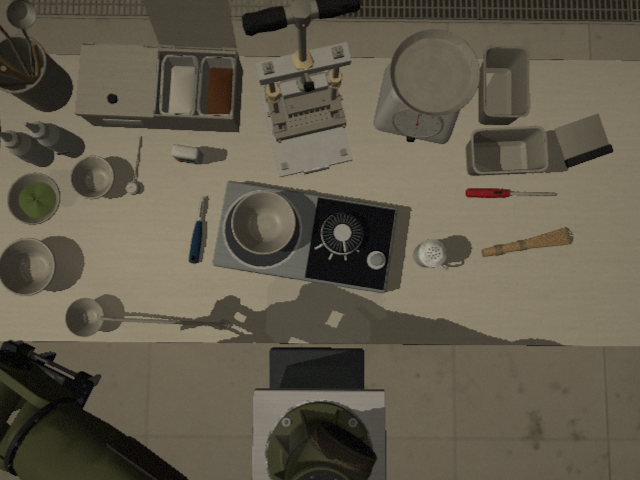

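View pics/scene0.png

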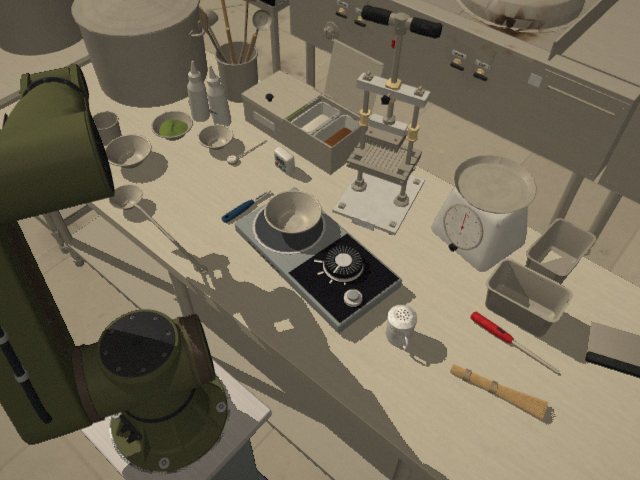

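The top view shows the warmer, with the dial near (342,232), the button at (376,260), the bowl at (264,223) and the shaker at (432,253). Next I zoom in and measure the panel.

```bash
cat > h.py <<'E'
import numpy as np, cv2
def ray(c,uv,z):
    uv=np.atleast_2d(np.array(uv,float)); M=c["cam_to_world"]
    d=np.c_[(uv-c["mtx"][:2,2])/c["mtx"][0,0],np.ones(len(uv))]@M[:3,:3].T
    return M[:3,3]+d*((z-M[2,3])/d[:,2])[:,None]
def proj(c,p):
    M=c["cam_to_world"]; q=(np.atleast_2d(p)-M[:3,3])@M[:3,:3]
    return q[:,:2]/q[:,2:]*c["mtx"][0,0]+c["mtx"][:2,2]
E
python3 - <<'E'
from h import *
for n,(x,y,w,h) in {"top":(300,190,110,100),"scene":(285,230,120,100)}.items():
    c=dict(np.load(n+".npz")); f=c["frame"][:,:,::-1]
    g=cv2.resize(f[y:y+h,x:x+w],None,fx=5,fy=5,interpolation=cv2.INTER_CUBIC)
    cv2.imwrite(f"pics/{n}_z.png",cv2.convertScaleAbs(g,alpha=1.5))
c=dict(np.load("top.npz")); g=c["frame"].max(2); roi=np.zeros_like(g); roi[180:300,290:420]=1
m=((g<45)&(roi>0)).astype(np.uint8)
m=cv2.morphologyEx(m,cv2.MORPH_CLOSE,np.ones((3,3)))
cs=cv2.findContours(m,0,2)[0]; k=max(cs,key=cv2.contourArea); r=cv2.minAreaRect(k); print(r); print(np.round(ray(c,cv2.boxPoints(r),46),1))
R=c["range_z"]; print(R[232,342],R[260,376])
E
```

```text
((350.00885009765625, 243.35438537597656), (80.32350158691406, 80.86062622070312), 9.188836097717285)
[[ 423.5   39.6   46. ]
 [ 616.1   10.5   46. ]
 [ 586.6 -181.1   46. ]
 [ 394.7 -148.9   46. ]]
1215.2211 1208.0815
```

View pics/top_z.png

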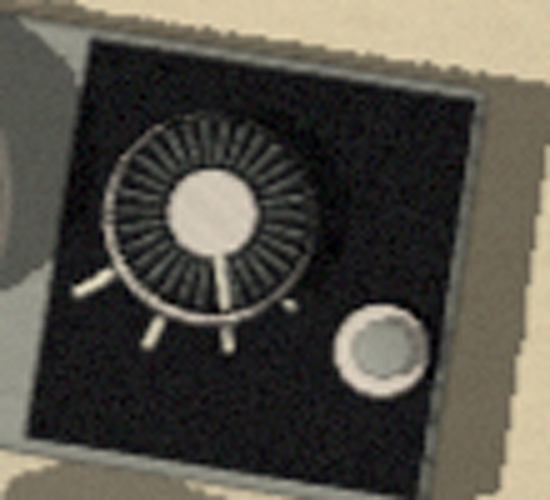

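View pics/scene_z.png

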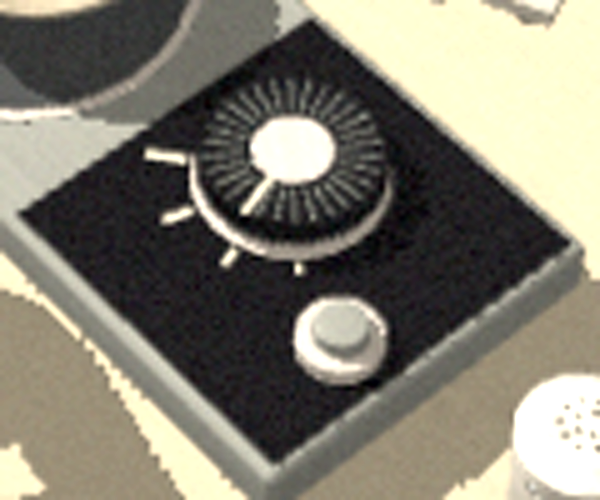

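The pointer sits at the second mark (top crop, pointer end at (228,310)), so the dial needs about +0.6 rad clockwise. Next I locate the dial hub, the button and the warmer's yaw in both views.

```bash
python3 - <<'E'
from h import *
out={}
for n,(dc,bc) in {"top":((342.4,232.4),(377.4,259.4)),"scene":((343.5,260),(353.5,296.5))}.items():
    c=dict(np.load(n+".npz")); g=c["frame"].max(2).astype(np.uint8)
    for nm,p,z,t,r in(("dial",dc,69,110,11),("button",bc,67,60,11)):
        roi=np.zeros_like(g); cv2.circle(roi,tuple(int(round(v)) for v in p),r,1,-1)
        m=((g>t)&(roi>0)).astype(np.uint8); m=cv2.morphologyEx(m,cv2.MORPH_OPEN,np.ones((5,5),np.uint8))
        N,L,S,C=cv2.connectedComponentsWithStats(m); i=1+S[1:,4].argmax()
        w=ray(c,C[i],z if nm=="dial" else (59 if n=="top" else 61))[0]; out[n,nm]=w
        print(n,nm,C[i].round(1),S[i],w.round(1), ray(c,p,z)[0].round(1))
    d=out[n,"button"]-out[n,"dial"]; a=np.arctan2(d[1],d[0])-np.arctan2(-90,-50); print("yaw",(a+np.pi)%(2*np.pi)-np.pi,np.hypot(*d[:2]))
E
```

```text
top dial [342.  232.3] [335 225  15  16 209] [528.4 -49.4  69. ] [528.1 -50.3  69. ]
top button [375.6 259.6] [367 251  18  18 273] [ 465.3 -129.6   59. ] [ 465.3 -132.8   67. ]
yaw -0.15981456703588792 102.04875934714869
scene dial [343.  259.5] [336 254  15  12 166] [524.7 -51.2  69. ] [524.3 -53.1  69. ]
scene button [352.6 297.3] [344 289  18  18 271] [ 457.6 -135.3   61. ] [ 457.4 -137.8   67. ]
yaw -0.16658216691473982 107.58594046683983
```

Emit:
{"method": "step_arm", "body": {
  "increments": [
    [[0,0,-0.152,0,0,0,1],[0,0,-0.152,0,0,0,1],[0,0,-0.152,0,0,0,1],[0,0,-0.152,0,0,0,1],[0,0,0,0,0,0,1]]
  ],
  "newtons": 10
}}

```text
clock: 0.6
eef_pos: [230.2, 499.5, 404.3]
eef_rot: [-3.141, -0.0, -3.094]
wrist_force: [-0.5, -0.2, -0.9]
finger_gap: 57.3
finger_force: 0.0
```

Emit:
{"method": "step_arm", "body": {
  "increments": [
    [[0,0,0,-0.37,-0.88,0,1],[0,0,0,-0.37,-0.88,0,1],[0,0,0,-0.37,-0.88,0,1],[0,0,0,-0.37,-0.88,0,1],[0,0,0,-0.37,-0.88,0,1]]
  ]
}}

```text
clock: 1.1
eef_pos: [312.4, 325.7, 404.6]
eef_rot: [-3.142, -0.0, -3.1]
wrist_force: [1.0, -0.3, 0.1]
finger_gap: 17.5
finger_force: 0.0
```

Emit:
{"method": "step_arm", "body": {
  "increments": [
    [[0,0,0,-0.37,-0.88,0,1],[0,0,0,-0.37,-0.88,0,1],[0,0,0,-0.37,-0.88,0,1],[0,0,0,-0.37,-0.88,0,1],[0,0,0,-0.37,-0.88,0,1]]
  ]
}}

```text
clock: 1.6
eef_pos: [394.4, 153.1, 404.7]
eef_rot: [3.142, 0.0, -3.1]
wrist_force: [0.4, 0.9, -0.4]
finger_gap: 0.3
finger_force: 0.0
```

Emit:
{"method": "step_arm", "body": {
  "increments": [
    [[0,0,0,-0.37,-0.88,0,1],[0,0,0,-0.37,-0.88,0,1],[0,0,0,-0.37,-0.88,0,1],[0,0,0,-0.37,-0.88,0,1],[0,0,0,-0.37,-0.88,0,1]]
  ]
}}

```text
clock: 2.1
eef_pos: [476.5, -19.4, 404.6]
eef_rot: [3.142, -0.0, -3.1]
wrist_force: [0.3, 0.4, 0.4]
finger_gap: 0.8
finger_force: 0.0
```

Emit:
{"method": "step_arm", "body": {
  "increments": [
    [[0,0,0,-0.37,-0.84,0,1],[0,0,0,0,0,0.9,1],[0,0,0,0,0,0.9,1],[0,0,0,0,0,0.9,1],[0,0,0,0,0,0.4,1]]
  ]
}}

```text
clock: 2.6
eef_pos: [491.7, -50.7, 277.6]
eef_rot: [3.141, -0.004, -3.1]
wrist_force: [0.0, 0.2, 0.3]
finger_gap: 0.4
finger_force: 0.0
```

Emit:
{"method": "step_arm", "body": {
  "increments": [
    [[0,0,0,0,0,0,1],[0,0,0,0,0,0,1]]
  ]
}}

```text
clock: 2.8
eef_pos: [492.6, -50.7, 281.2]
eef_rot: [-3.142, 0.0, -3.098]
wrist_force: [0.3, 0.0, 0.3]
finger_gap: 0.9
finger_force: 0.0
```

```bash
python3 - <<'E'
from cell import optics
import cv2,numpy as np
c=optics.camera("scene")
cv2.imwrite("pics/s1.png",cv2.convertScaleAbs(cv2.resize(c["frame"][180:340,250:450,::-1],None,fx=4,fy=4)[:600],alpha=1.4))
E
```

```text
(no output)
```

View pics/s1.png

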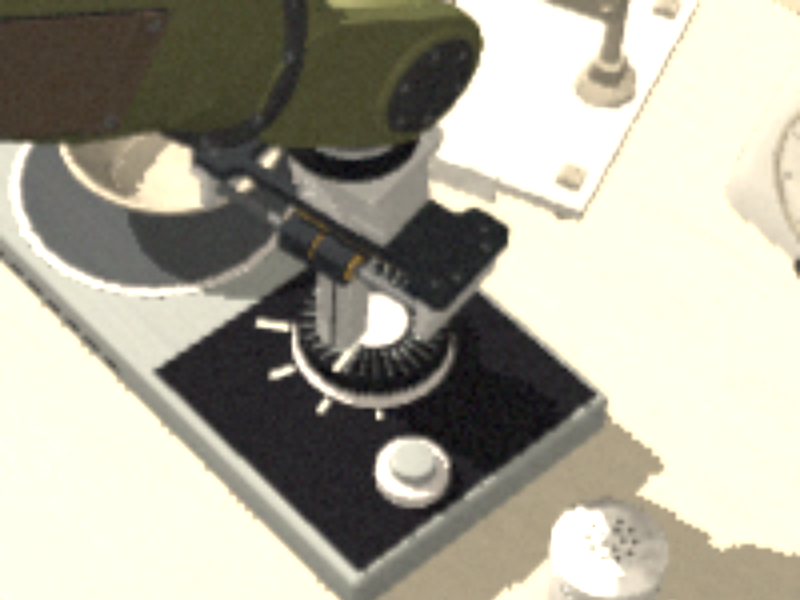

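The closed fingertips hang just above the near left part of the dial's rim (crop about (340,345)), and the bowl and shaker are clear. I'll lower it slowly, watching the force.

Emit:
{"method": "step_arm", "body": {
  "increments": [
    [[0,0,0,0,0,0.1,1],[0,0,0,0,0,0.1,1],[0,0,0,0,0,0.07,1],[0,0,0,0,0,0,1],[0,0,0,0,0,0,1]]
  ]
}}

```text
clock: 3.35
eef_pos: [492.4, -50.7, 269.9]
eef_rot: [-3.142, -0.0, -3.096]
wrist_force: [0.2, 0.2, -0.0]
finger_gap: 0.5
finger_force: 0.0
```

Emit:
{"method": "step_arm", "body": {
  "increments": [
    [[0,0,0,0,0,0.05,1],[0,0,0,0,0,0.025,1],[0,0,0,0,0,0,1],[0,0,0,0,0,0,1]]
  ]
}}

```text
clock: 3.75
eef_pos: [492.5, -50.7, 267.1]
eef_rot: [-3.141, 0.0, -3.096]
wrist_force: [-0.1, 0.1, 3.7]
finger_gap: 0.4
finger_force: 2.1
```

Emit:
{"method": "step_arm", "body": {
  "increments": [
    [[0,0,0,0,0,0.04,1],[0,0,0,0,0,0.04,1],[0,0,0,0,0,0,1],[0,0,0,0,0,0,1]]
  ]
}}

```text
clock: 4.15
eef_pos: [492.4, -50.7, 263.9]
eef_rot: [-3.141, 0.0, -3.096]
wrist_force: [-3.5, 1.0, 7.4]
finger_gap: 0.8
finger_force: 3.7
```

Emit:
{"method": "step_arm", "body": {
  "increments": [
    [[0,0,0.0764,0,0.051,0,1],[0,0,0.0764,0,0.051,0,1],[0,0,0.0764,0,0.051,0,1],[0,0,0.0764,0,0.051,0,1],[0,0,0.0764,0,0.051,0,1]]
  ]
}}

```text
clock: 4.65
eef_pos: [493.4, -40.6, 264.1]
eef_rot: [-3.142, 0.002, 2.885]
wrist_force: [0.4, 0.3, 8.1]
finger_gap: 0.8
finger_force: 3.5
```

Emit:
{"method": "step_arm", "body": {
  "increments": [
    [[0,0,0.0764,0,0.051,0,1],[0,0,0.0764,0,0.051,0,1],[0,0,0.0764,0,0.051,0,1],[0,0,0.0764,0,0.051,0,1],[0,0,0,0,0,0,1]]
  ]
}}

```text
clock: 5.15
eef_pos: [496.4, -32.8, 264.3]
eef_rot: [3.141, 0.002, 2.645]
wrist_force: [1.9, -0.9, 8.2]
finger_gap: 0.5
finger_force: 3.4
```

```bash
python3 - <<'E'
from cell import optics
import cv2,numpy as np
c=optics.camera("scene")
cv2.imwrite("pics/s2.png",cv2.convertScaleAbs(cv2.resize(c["frame"][220:330,280:420,::-1],None,fx=5,fy=5),alpha=1.6))
E
```

```text
(no output)
```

View pics/s2.png

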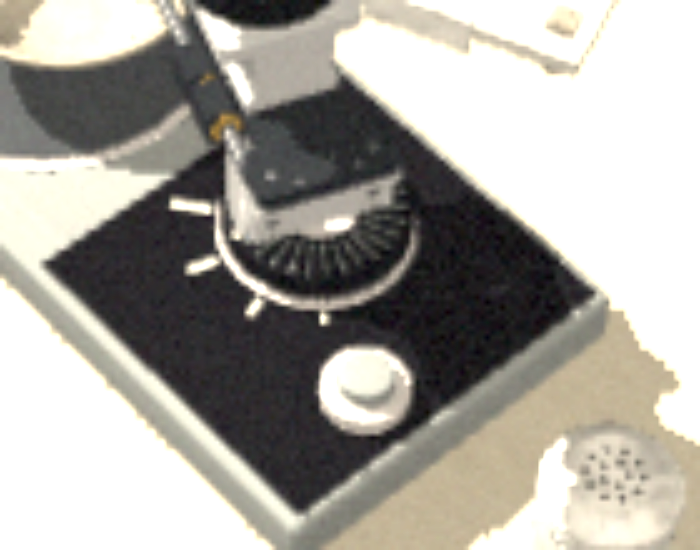

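The pointer is now hidden under the finger, so the dial went round with it. I'll lift off and check.

Emit:
{"method": "step_arm", "body": {
  "increments": [
    [[0,0,0,0,0,-0.1,1],[0,0,0,0,0,-0.5,1],[0,0,0,0,0,-1,1],[0,0,0,0,0,-0.5,1],[0,0,0,0,0,0,1]]
  ]
}}

```text
clock: 5.7
eef_pos: [496.1, -32.9, 350.0]
eef_rot: [3.14, 0.004, 2.647]
wrist_force: [0.5, -0.4, -0.3]
finger_gap: 0.4
finger_force: 0.0
```

Emit:
{"method": "step_arm", "body": {
  "increments": [
    [[0,0,0,-0.5,0.5,0,1],[0,0,0,-0.7,0.7,0,1],[0,0,0,0,0,0,1],[0,0,0,0,0,0,1]]
  ]
}}

```text
clock: 6.1
eef_pos: [560.9, -13.2, 345.8]
eef_rot: [-3.14, -0.003, 2.648]
wrist_force: [-0.9, -0.2, 0.2]
finger_gap: 0.7
finger_force: 0.0
```

```bash
python3 - <<'E'
from cell import optics
import cv2,numpy as np
c=optics.camera("scene")
cv2.imwrite("pics/s3.png",cv2.convertScaleAbs(cv2.resize(c["frame"][220:330,280:420,::-1],None,fx=5,fy=5),alpha=1.6))
E
```

```text
(no output)
```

View pics/s3.png

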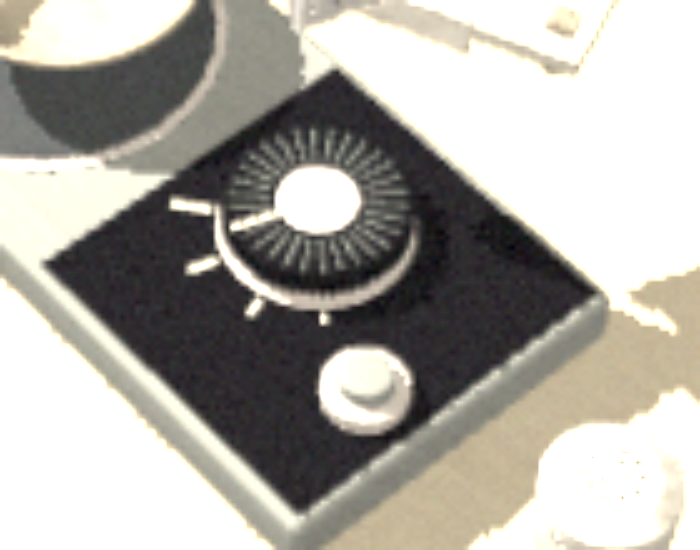

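The pointer has moved to the left-near side, with its outer end at crop (235,225). I'll compute the angle to see which notch it's in.

```bash
python3 - <<'E'
from h import *
c=dict(np.load("scene.npz"))
yw=-.155
def end(s,o,sc): return (np.array(s)/sc+o)
for nm,cc,e,o in(("before",(292,150),(248,212),(285,230)),("now",(317,200),(235,225),(280,220))):
    a,b=ray(c,[end(cc,o,5),end(e,o,5)],69); d=b-a
    print(nm,d.round(1),"phi",(yw-np.arctan2(-d[1],-d[0])).round(3))
E
```

```text
before [-43.1  -7.8   0. ] phi -0.333
now [-38.1  20.5   0. ] phi 0.338
```

φ ≈ 0.34 ≈ +0.30, so the dial rests at the third mark. Next is the button.

Emit:
{"method": "step_arm", "body": {
  "increments": [
    [[0,0,0,0.19,-0.945,0,1],[0,0,0,0.19,-0.945,0,1],[0,0,0,0.19,-0.945,0,1],[0,0,0,0.19,-0.945,0,1],[0,0,0,0,0,0,1]]
  ]
}}

```text
clock: 6.65
eef_pos: [459.6, -134.4, 347.6]
eef_rot: [-3.141, -0.0, 2.644]
wrist_force: [0.1, 0.5, -0.6]
finger_gap: 0.4
finger_force: 0.0
```

Emit:
{"method": "step_arm", "body": {
  "increments": [
    [[0,0,0,0,0,0.8,1],[0,0,0,0,0,0.7,1],[0,0,0,0,0,0.2,1],[0,0,0,0,0,0,1],[0,0,0,0,0,0,1]]
  ]
}}

```text
clock: 7.15
eef_pos: [462.6, -132.0, 280.7]
eef_rot: [3.141, 0.001, 2.647]
wrist_force: [-0.5, -0.6, 0.3]
finger_gap: 0.5
finger_force: 0.0
```

Emit:
{"method": "step_arm", "body": {
  "increments": [
    [[0,0,0,0,0,0.2,1],[0,0,0,0,0,0.12,1],[0,0,0,0,0,0.05,1],[0,0,0,0,0,0,1],[0,0,0,0,0,0,1]]
  ]
}}

```text
clock: 7.65
eef_pos: [462.5, -132.1, 265.1]
eef_rot: [3.142, 0.0, 2.647]
wrist_force: [-0.6, 1.2, 2.6]
finger_gap: 0.4
finger_force: 1.1
```

Emit:
{"method": "step_arm", "body": {
  "increments": [
    [[0,0,0,0,0,0.06,1],[0,0,0,0,0,0.06,1],[0,0,0,0,0,0,1],[0,0,0,0,0,0,1]]
  ]
}}

```text
clock: 8.05
eef_pos: [462.5, -132.1, 260.4]
eef_rot: [3.142, 0.0, 2.647]
wrist_force: [-2.0, 1.6, 8.6]
finger_gap: 0.7
finger_force: 4.4
```

With 8.6 N against the 5 N needed, the button is fully down. I'll lift off and move clear.

Emit:
{"method": "step_arm", "body": {
  "increments": [
    [[0,0,0,0,0,-0.2,1],[0,0,0,0,0,-0.6,1],[0,0,0,0,0,-1,1],[0,0,0,0,0,-0.5,1],[0,0,0,0,0,0,1]]
  ]
}}

```text
clock: 8.55
eef_pos: [462.6, -132.2, 354.7]
eef_rot: [3.141, 0.005, 2.647]
wrist_force: [-0.2, -0.0, 0.3]
finger_gap: 0.5
finger_force: 0.0
```

Emit:
{"method": "step_arm", "body": {
  "increments": [
    [[0,0,0,-0.7,0.7,0,1],[0,0,0,-0.7,0.7,0,1],[0,0,0,-0.4,0.4,0,1],[0,0,0,0,0,0,1],[0,0,0,0,0,0,1]]
  ]
}}

```text
clock: 9.05
eef_pos: [559.7, -102.8, 350.5]
eef_rot: [-3.141, -0.002, 2.648]
wrist_force: [-0.4, -0.8, -0.5]
finger_gap: 0.2
finger_force: 0.0
```

```bash
python3 - <<'E'
from cell import optics
import cv2,numpy as np
c=optics.camera("scene")
cv2.imwrite("pics/s4.png",cv2.convertScaleAbs(cv2.resize(c["frame"][180:350,220:430,::-1],None,fx=3.5,fy=3.5),alpha=1.3))
E
```

```text
(no output)
```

View pics/s4.png

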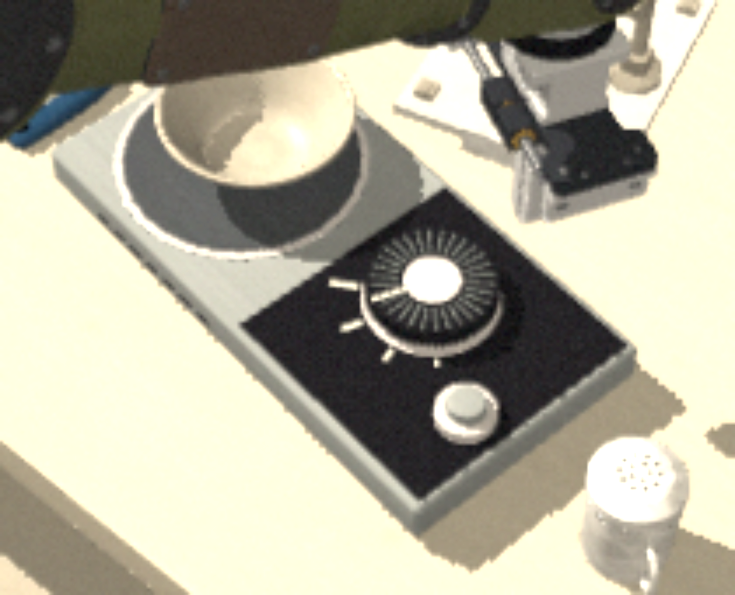

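The dial pointer (375,297) is still at the third mark, the button (465,402) is up, and the bowl and shaker look undisturbed. The gripper is clear of everything, so I'm handing in.

```bash
python3 -c "
from cell import workorder
print(workorder.sign_off())"
```

```text
the job is handed in; nothing more can be done
None
```

I turned the dial from the second mark to the third, pressed the start button fully down and let it come back up, left the bowl, shaker and peeler untouched, and handed the job in (no verdict was returned).

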